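# Open the dish viewer's spring shutter

## Robot

A 6-joint arm with a two-finger parallel gripper is mounted at the origin on a cart in front of the work surface, level with it; the furniture and walls round the work are solid. World frame = base frame: x ahead of the robot, y to its left, z up, the work surface at z = 0. Lengths are in m, angles in rad, forces in N, time in s.
With the tool pointing down it reaches from about 0.425 to 0.925 m from the base axis. Payload 12.5 kg.
Tool frame: the origin (TCP) lies on the centre line of the jaws, within the pads' length; the fingertips stand 25 mm ahead of it and the grasp point (between the pads) lies 6 mm ahead of it (r.nose_length is the z of the fingertips in the tool frame, in m); z points along the fingers, x is the direction in which the jaws open and shut, and the axes are right-handed (so a half turn about z gives the same grasp; the last joint's range is limited). The gripper opens to 85 mm and grips with 20 to 120 N. Pads are 22 mm wide; open, the fingers measure 114 mm over their backs; the gripper's body (76 mm by 85 mm) begins 54 mm behind the grasp point. The pads swing forward as they close: fully open they stand 13 mm farther back than shut.
Start: joints at [-0.106, 0.491, 1.559, -0, 1.092, -0.106], TCP at [0.625, 0, 0.256] pointing down, gripper open.
Joint ranges: [-3.1, 3.1], [-0.84, 2.19], [0.05, 2.79], [-1.13, 4.28], [0.06, 2.93], [-2.69, 2.69]. Speed limits (rad/s): [2.22, 2.22, 2.79, 3.14, 3.14, 3.14].

## Interface

Orientations are given as a unit quaternion [w, x, y, z].
In Python, from bench import r, vision, nets gives the robot as it stands.
- The arm moves only by the tool carry_out, never from a script. Its argument "motion" is a list of rows, each a list of 7 numbers: the turn, a rotation vector about the world's x, y, z in degrees, then the shift along the world's x, y, z in cm, then the finger opening in cm, from 0 to 8.54. In form: [[wx, wy, wz, tx, ty, tz, hand], ...]. A call has 1 to 5 rows; each row shifts and turns the commanded pose from where the row before left it; what a row does not reach is not made up. A row lasts 1/8 s, in which the tool goes at most 62.5 mm and 10.7 degrees, less where a joint would pass 70% of its speed; a pose out of reach is approached as far as the arm can. A call is refused whole if a number of a shift passes 6.25 or a number of a turn 10.7, either way. A call with a gripper value outside its range is refused whole. The fingers move at their own pace and stop on an object; "grip_force" is the grip in N (left out, the last holds). Time passes only in rows, so rows that do not move let the fingers close. It gives the time, the measured TCP pose, the force and the opening at its end, in the units of the state.
- r.read_state(): the state, without advancing time (a new reading comes with each control period).
- vision.camera(name): name is "scene" or "side" or "wrist"; returns a dict with "color" (420x560x3 uint8, blue, green, red), "camera_matrix" (3x3 intrinsics, pixels), "rvec" (rotation vector, rad) and "tvec" (3), from world to camera coordinates, as OpenCV has them; the wrist camera has in their place "mount" (4x4, takes a point from camera to tool coordinates, whose origin is the TCP and whose axes are the tool frame's). Camera axes: x right, y down, z forward; pixel columns grow to the right and rows downward; lengths in m; the calibration is good to about 2 mm. A picture is of the moment at which its call begins: read the wrist's pose just before it. There is no depth.
- r.hand_in(): hands the job in, once; it reports no verdict.
Trained networks look in a picture, given as the dict that the camera call returned (one of the last four; its "shot" number tells which), for a name from the list of things; names that differ only in an ending like _2 or _b are one class to them, and where a whole thing is asked for, a point or a joint stands for the part that bears it (a point fixed in the world has none). Each returns a list of dicts, best first, with "conf" (0 to 1); they miss things now and then, are a little off and sometimes report something else, mostly with a low value. They report only what shows in the picture. A call takes as long as a camera call. They do not tell look-alikes from the thing itself.
- nets.look_for(picture, query): "rect" ([centre column, centre row, width, height] in pixels, round what is visible of it).
The state is a dict: "clock": time; "joint_positions": joint angles; "joint_vel": joint speeds; "effort": joint torques, N m; "position": TCP position; "orientation": TCP orientation; "contact_force": force on the tool from outside, world axes, zero at the start; "wrist_torque": the same for the moment, N m; "opening": opening from 0.0 (shut) to 1.0 (fully open).
Only numpy, scipy, OpenCV 4.12 (cv2) and the standard library are available. Lean on these libraries where they do the work, as an engineer would, in place of code of your own. Each camera call takes 0.05 s, during which the arm holds its last target.

## Task

A petri dish lies in the guide channel of the dish viewer: push it along the channel, keeping it flat, under the hood until it rests against the end stop. Then pull the hood's spring-return shutter out by its upright tab until its pointer lines up with the line on the rider that sits on the scale, and finish while still holding the shutter there with the gripper, because it springs shut when let go. Do not shift the rider, and leave the other things on the table where they are.

Things in the scene. Friction and masses are not known exactly. Their poses are not given: they have to be found in the camera images.
- viewer: the dish viewer, fixed to the table: grey base plate 100 x 180 x 5 mm, y -130..50, (its top is the channel floor) with a white hood. Origin at table height under the seat. Own axes: x points from the shutter tab towards the hood, y along the channel from its open end to the stop, z up; yaw -0.2 to 0.3 rad. All lengths in x, y below are from this origin, in these axes; heights are above the table
- seat (a point): point on the channel floor, 5 mm high, where the seated dish's centre belongs (viewer x 0, y 0). The channel is 64 mm wide inside (x -32..32), runs along y from -125 to 35 between two 5 mm thick aluminium walls 15 mm high, and ends at a stop bar, 13 mm high, with its face at y 27.5
- hood (a point): centre of the top of the white hood's roof, 56 mm high. The hood bridges the channel at y -18..32, x -47..47; underside 26 mm high, a round black lens ring on top to 62 mm. The seated dish sticks out about 10 mm at the open end, so fingertips pushing at its back need not go under the hood
- dish: the petri dish in the channel: round, 60 mm across to the eye, 55 mm across to the touch, 12 to 14 mm high, 18 to 33 g, loose. Origin at the centre of its underside. It starts in the open part of the channel, 60 to 90 mm from the seat
- shutter (a joint): how far the shutter is pulled out, m: 0 = shut (rest), grows as the tab moves in the viewer's -x, at most 0.057. A spring pulls it shut with 5.5 N at 0 and 1.1 N more for every 10 mm
- tab_top (a point): centre of the top of the shutter's upright black tab, 106 mm high; moves with the shutter. The tab is 12 mm thick along viewer x (the pulling direction), 28 mm wide along y, and stands free for 60 mm above the flat steel shutter blade (34 mm wide, top 46 mm high). When shut, 27 mm lie between tab and hood front, and the hood is 50 mm lower than the tab's top
- pointer (a point): tip of the shutter's pointer, a 5 mm wide steel arm with a black centre line reaching from the blade to the scale (20 mm from the tab's centre towards the hood, 41 mm to its -y side, 48 mm high); moves with the shutter
- rider (a joint): place of the rider on the scale, m: the value the shutter joint must have for pointer and rider line to be level; 0.022 to 0.045. Friction (12 N) keeps it there
- rider_line (a point): the black line on the rider's side that faces the pointer, 48 mm high; pointer and line are level when their viewer x agree. The rider is a steel saddle, 12 mm along x, y -53..-36, top 56 mm high, with a small black screw head, on the scale rail: an aluminium bar with black ticks that juts out in -x beside the shutter, x -125..-55, y -50..-39, top 48 mm high
- jar: bystander: squat white jar with red lid, 44 mm wide, 48 mm high; origin under its centre
- dropper: bystander: amber dropper bottle, 26 mm wide, 94 mm high; origin under its centre
- cover_box: bystander: flat light grey box, 34 x 34 x 16 mm; origin under its centre
- other_dish: bystander: a second petri dish lying on the table outside the viewer, 60 mm wide, 14 mm high; origin under its centre
- forceps: bystander: steel forceps lying flat, 18 x 126 x 9 mm, long along its y; origin under its centre
Not all that is in view belongs to the job. What is shaped like the dish but black, green or orange is not meant.

How it is judged:
By the outcome, as a careful person would: the job done as asked, in the order asked, and still so for the second after the job is handed in, while the arm keeps its last pose, push and grip.
It also fails if it takes over 53 s, if anything falls off the work surface, if the arm or the gripper's body presses on something with over 40 N, if the wrist force passes 120 N, or if a joint passes its speed limit or range.

## Working session

There is one attempt and no reset: what is moved stays moved. The work goes in short steps, Python scripts to look and compute and a tool call to move; the robot and the scene stay as the last step left them, time stands still between calls to the robot, and variables do not carry over. Pictures are saved under pics/ and viewed, and the job is handed in when it is done.

Besides the shell and the picture viewer there is one more tool, called after "Request:" in YAML: its name, and indented under it one key for each argument. carry_out: Moves the arm, as the interface text tells. Its arguments: {"type":"object","properties":{"motion":{"type":"array"},"grip_force":{"type":"number"}},"required":["motion"]}

```bash
mkdir -p pics; ls; cat > h.py <<'E'
import numpy as np, cv2, pickle
from scipy.spatial.transform import Rotation as R
def proj(c,P):
    return cv2.projectPoints(np.float64(P).reshape(-1,3),np.float64(c["rvec"]),np.float64(c["tvec"]),np.float64(c["camera_matrix"]),None)[0].reshape(-1,2)
def wristpose(c,s):
    q=s["orientation"];Rt=R.from_quat([q[1],q[2],q[3],q[0]]).as_matrix()
    T=np.eye(4);T[:3,:3]=Rt;T[:3,3]=s["position"];W=np.linalg.inv(T@np.array(c["mount"]))
    c["rvec"]=cv2.Rodrigues(W[:3,:3])[0];c["tvec"]=W[:3,3];return c
def back(c,uv,z):
    K=np.array(c["camera_matrix"]);Rm=cv2.Rodrigues(np.float64(c["rvec"]))[0];t=np.float64(c["tvec"]).ravel()
    o=-Rm.T@t;d=Rm.T@np.linalg.inv(K)@np.array([uv[0],uv[1],1.]);return o+d*(z-o[2])/d[2]
E
python3 - <<'E'
from h import *
from bench import r,vision,nets
s=r.read_state();print(s["clock"],s["position"],s["orientation"],r.nose_length)
for n in ["scene","side","wrist"]:
    s=r.read_state();c=vision.camera(n)
    if n=="wrist": c=wristpose(c,s)
    pickle.dump({k:c[k] for k in("color","camera_matrix","rvec","tvec")},open(n+".pkl","wb"))
    cv2.imwrite(f"pics/{n}0.png",c["color"])
    for q in["dish","tab_top","pointer","rider_line","hood","rider","viewer","jar","dropper","forceps","other_dish","cover_box"]:
        for d in nets.look_for(c,q)[:3]:print(n,q,np.round(d["rect"]),round(d["conf"],2))
print(r.read_state()["clock"])
E
```

```text
pics
0.0 [6.24790779e-01 3.21677662e-05 2.55707145e-01] [-4.44578452e-05  9.99999830e-01  9.65204615e-06 -5.81457670e-04] 0.025
scene dish [308. 237.  24.  20.] 0.79
scene dish [172. 237.  27.  23.] 0.73
scene dish [296. 174.  20.  16.] 0.59
scene tab_top [322. 193.  16.  27.] 0.53
scene pointer [378. 243.  11.   8.] 0.61
scene pointer [322. 194.  15.  26.] 0.59
scene rider_line [298. 199.   6.   8.] 0.4
scene hood [315. 220.  84.  79.] 0.72
scene rider [300. 197.  10.  10.] 0.55
scene viewer [315. 221.  83.  81.] 0.59
scene jar [325. 267.  17.  23.] 0.92
scene dropper [237. 235.  10.  32.] 0.5
scene dropper [306. 239.  26.  18.] 0.18
scene forceps [371. 232.  27.  38.] 0.61
scene other_dish [260. 272.  25.  27.] 0.82
scene cover_box [300. 272.  15.  19.] 0.8
side dish [221. 207.  24.  19.] 0.67
side dish [306. 239.  28.  18.] 0.62
side dish [283. 194.  21.  36.] 0.6
side tab_top [286. 194.  20.  32.] 0.73
side tab_top [353. 241.  24.  28.] 0.34
side pointer [284. 193.  16.  38.] 0.74
side rider_line [265. 212.  11.   9.] 0.54
side hood [297. 225.  92.  87.] 0.85
side hood [284. 193.
[... 242 characters left out ...]
.] 0.64
side cover_box [339. 264.  22.  15.] 0.74
side cover_box [264. 209.   5.   7.] 0.21
wrist dish [282. 211.  56.  54.] 0.96
wrist dish [ 88. 191.  59.  49.] 0.79
wrist dish [321. 352.  22.   5.] 0.45
wrist tab_top [196. 175.  60.  54.] 0.85
wrist pointer [196. 173.  56.  54.] 0.85
wrist rider_line [183. 219.  17.  25.] 0.79
wrist hood [244. 185. 167. 163.] 0.81
wrist rider [185. 220.  16.  22.] 0.64
wrist viewer [244. 186. 162. 159.] 0.73
wrist jar [366. 193.  50.  47.] 0.84
wrist dropper [264. 338.  20.  36.] 0.89
wrist dropper [244. 185. 168. 161.] 0.65
wrist forceps [288.  57. 120.  37.] 0.67
wrist other_dish [337. 308.  47.  48.] 0.89
wrist cover_box [357. 239.  37.  39.] 0.96
1.95
```

View pictures.

```bash
python3 - <<'E'
from h import *
for n,(x0,y0,w,h) in dict(scene=(150,130,280,190),side=(180,140,240,170),wrist=(30,20,400,360)).items():
    c=pickle.load(open(n+".pkl","rb"))["color"][y0:y0+h,x0:x0+w]
    f=min(790/w,590/h);cv2.imwrite(f"pics/{n}0c.png",cv2.resize(c,None,fx=f,fy=f,interpolation=cv2.INTER_CUBIC));print(n,f)
E
```

```text
scene 2.8214285714285716
side 3.2916666666666665
wrist 1.6388888888888888
```

View pics/scene0c.png

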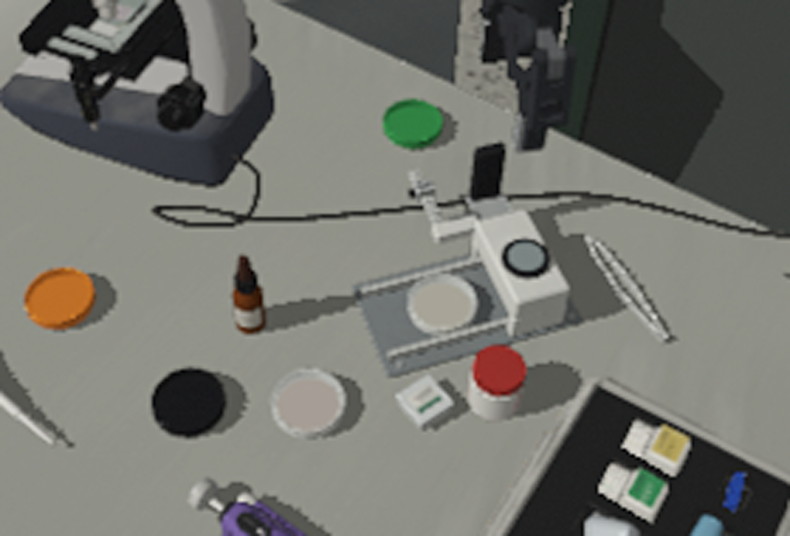

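View pics/side0c.png

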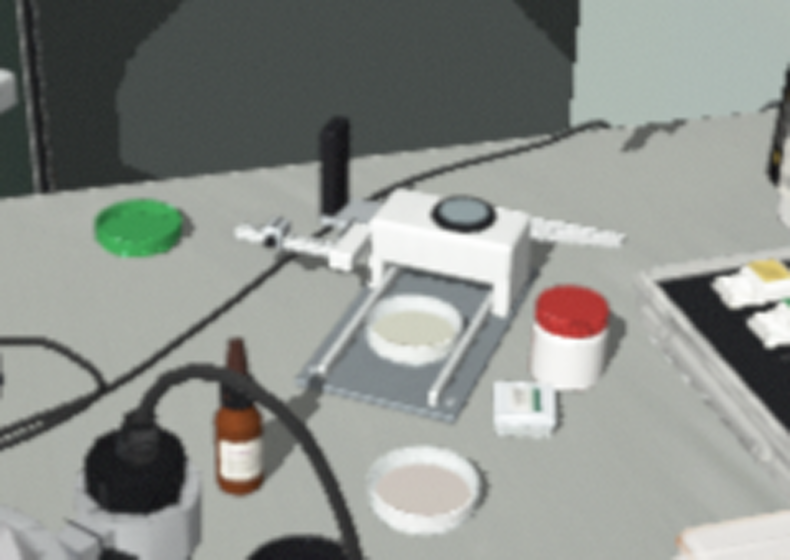

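View pics/wrist0c.png

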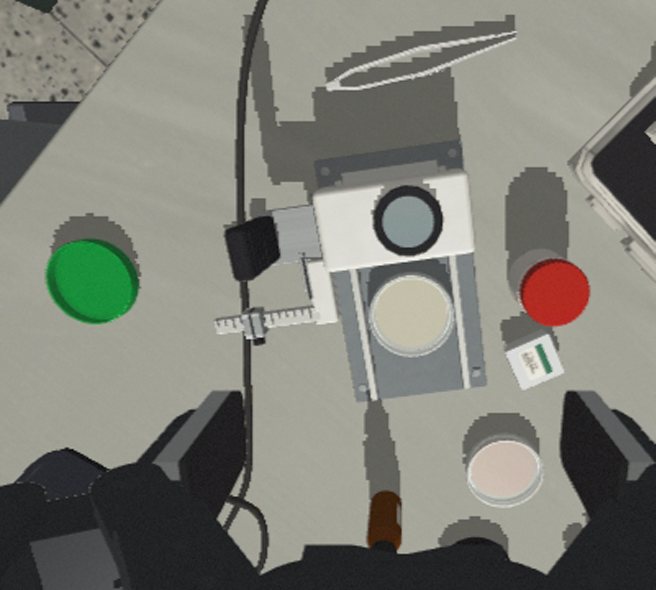

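```bash
cat > fit.py <<'E'
from h import *
from scipy.optimize import least_squares
c=pickle.load(open("wrist.pkl","rb"))
f=590/360
V=np.array([[-50,-130,5],[50,-130,5],[50,50,5],[-50,50,5],[-47,-18,56],[47,-18,56],[47,32,56],[-47,32,56]])/1000
uv=np.array([[358,402],[487,385],[460,138],[315,160],[327,270],[473,240],[465,174],[313,195]])/f+[30,20]
def tw(p,V):
    V=np.atleast_2d(V);co,si=np.cos(p[2]),np.sin(p[2])
    return np.c_[p[0]+co*V[:,0]-si*V[:,1],p[1]+si*V[:,0]+co*V[:,1],V[:,2]]
if __name__=="__main__":
    best=None
    for y0 in np.linspace(-3,3,9):
        s=least_squares(lambda p:(proj(c,tw(p,V))-uv).ravel(),[.65,0,y0],x_scale=[.01,.01,.1],loss="soft_l1")
        if best is None or s.cost<best.cost:best=s
    p=best.x;print("pose",p.round(4));print((proj(c,tw(p,V))-uv).round(1).tolist())
    np.save("pose.npy",p)
    print("cam",(-cv2.Rodrigues(c["rvec"])[0].T@np.array(c["tvec"]).ravel()).round(3))
    L=lambda X,Y,Z:tw(p,np.array([[X,Y,Z]])/1000)
    for n in["wrist","scene","side"]:
        d=pickle.load(open(n+".pkl","rb"));im=d["color"].copy();k=4 if n!="wrist" else 2
        im=cv2.resize(im,None,fx=k,fy=k,interpolation=cv2.INTER_CUBIC)
        def poly(pts,col,cl=True):
            q=(proj(d,tw(p,np.array(pts)/1000))+.5)*k;cv2.polylines(im,[np.int32(q)],cl,col,1)
        poly(V[:4]*1000,(0,0,255));poly(V[4:]*1000,(0,255,0))
        T=lambda s:[[-80-s+a,b,106] for a,b in((-6,-14),(6,-14),(6,14),(-6,14))]
        poly(T(0),(255,0,255))
        poly([[-125,-50,48],[-55,-50,48],[-55,-39,48],[-125,-39,48]],(255,255,0))
        q=proj(d,L(-40,0,30))[0]*k
        x0,y0=int(max(0,q[0]-390)),int(max(0,q[1]-290));cv2.imwrite(f"pics/fit_{n}.png",im[y0:y0+580,x0:x0+780])
        print(n,"origin",x0,y0,k)
    def inv(w):
        co,si=np.cos(p[2]),np.sin(p[2]);a,b=w[0]-p[0],w[1]-p[1];return np.round([1000*(co*a+si*b),1000*(-si*a+co*b)],1)
    print("dish",inv(back(c,(282,211),.012)),"rider",inv(back(c,(185,220),.052)))
E
python3 fit.py
```

```text
pose [0.621  0.0261 0.1431]
[[-0.3, 0.4], [0.6, 0.2], [0.5, -0.1], [-1.3, 0.1], [-1.3, 2.1], [2.7, 7.1], [2.1, -4.1], [-2.2, -2.4]]
cam [0.625 0.069 0.374]
wrist origin 80 39 2
scene origin 907 567 4
side origin 803 562 4
dish [  1.9 -63.5] rider [-99.  -47.1]
```

View pics/fit_wrist.png

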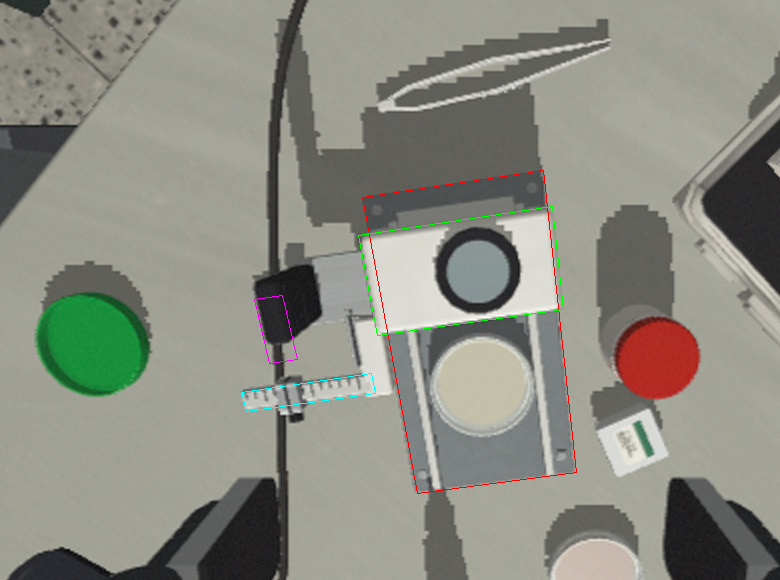

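View pics/fit_scene.png

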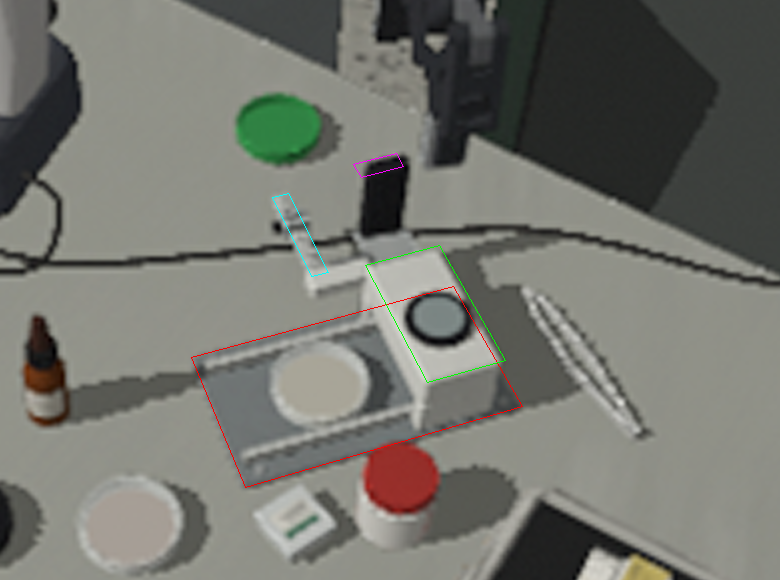

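View pics/fit_side.png

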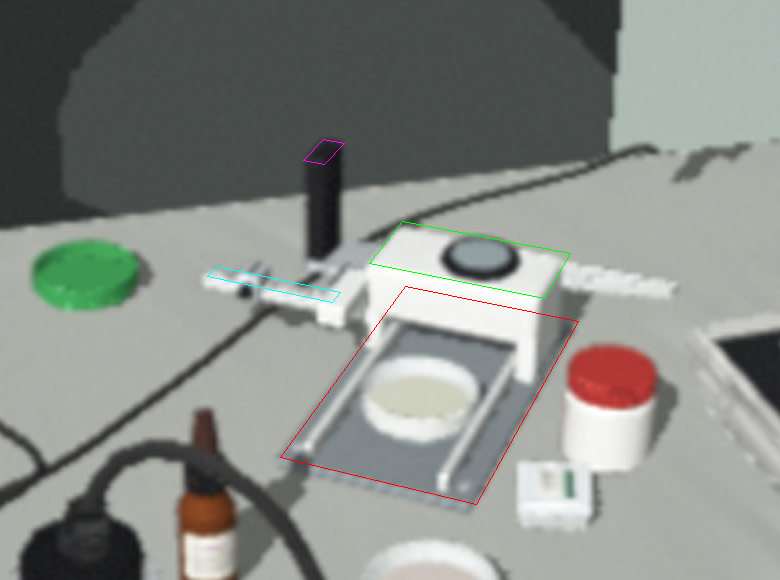

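```bash
cat > b.py <<'E'
from fit import *
p=np.load("pose.npy")
def inv(w):
    co,si=np.cos(p[2]),np.sin(p[2]);a,b=w[0]-p[0],w[1]-p[1];return np.round([1000*(co*a+si*b),1000*(-si*a+co*b)],1)
S={n:pickle.load(open(n+".pkl","rb")) for n in("wrist","scene","side")}
def tri(obs):
    f=lambda P:np.concatenate([(proj(S[n],P)[0]-uv)*(1 if n!="wrist" else .6) for n,uv in obs.items()])
    s=least_squares(f,[.6,0,.03],x_scale=.01);return s.x,s.fun
for nm,o in dict(dropper=dict(scene=(237,235),side=(252.5,269)),dish=dict(wrist=(282,211),scene=(307.5,238),side=(306,239)),
   rider=dict(wrist=(185,220),scene=(298,198),side=(265,212)),tabtop=dict(wrist=((272/2+40),(311/2+19.5)),scene=(323,182.5),side=(281.5,178)),
   lens=dict(wrist=(279,154.5),scene=(336.5,221.5),side=(320.7,204.5))).items():
    x,fu=tri(o);print(nm,x.round(4),inv(x),fu.round(1))
for n,k in(("wrist",(183,219)),("wrist",(185,220))):print("rider@",inv(back(S[n],k,.056)))
print("start",tw(p,[0,-.112,0]),tw(p,[0,-.0385,0]),"tab",tw(p,[-.08,.007,0]))
im=S["wrist"]["color"][185:245,140:240];cv2.imwrite("pics/rid.png",cv2.resize(im,None,fx=7.5,fy=7.5,interpolation=cv2.INTER_CUBIC))
im=S["wrist"]["color"][170:260,230:350];cv2.imwrite("pics/dishcrop.png",cv2.resize(im,None,fx=5,fy=5,interpolation=cv2.INTER_CUBIC))
E
python3 b.py
```

```text
dropper [ 0.6101 -0.2033  0.0374] [ -43.5 -225.5] [-0.  -0.1  0.   0. ]
dish [ 0.6312 -0.0359  0.0126] [  1.3 -62.9] [-0.4 -0.2 -0.7 -0.3  0.8  0.1]
rider [ 0.5297 -0.036   0.0466] [-99.2 -48.4] [ 0.9 -0.2  0.4 -0.1 -1.2 -0.3]
tabtop [0.5395 0.0214 0.1022] [-81.4   7. ] [-0.3  0.2  0.2  0.1  0.4  0.2]
lens [0.6275 0.0341 0.0574] [7.6 7. ] [-0.3 -0.1 -0.4 -0.3  0.7  0.2]
rider@ [-99.5 -44.6]
rider@ [-97.7 -45.9]
start [[ 0.63696264 -0.08474274  0.        ]] [[ 0.62648078 -0.01199399  0.        ]] tab [[0.5408097  0.02163213 0.        ]]
```

View pics/rid.png

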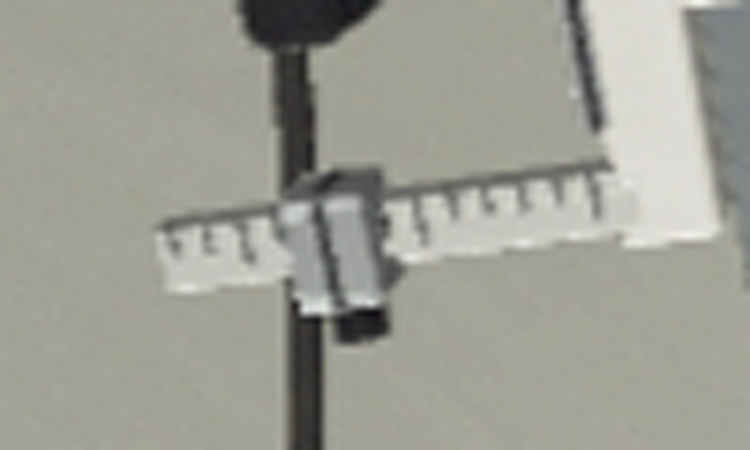

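View pics/dishcrop.png

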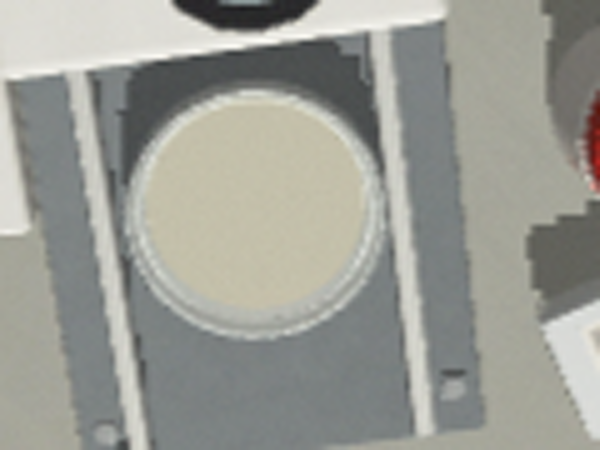

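Request:
carry_out:
  motion:
    - [0,0,4.1,1.2,-4.4,-5,0]
    - [0,0,4.1,0,-4.3,-5,0]
    - [0,0,0,0,0,-5,0]
    - [0,0,0,0,0,0,0]
    - [0,0,0,0,0,0,0]
  grip_force: 60

```text
clock: 2.58
position: [0.6369, -0.0811, 0.1145]
orientation: [0.0, 0.997, 0.072, 0.001]
contact_force: [-0.3, -0.1, -0.5]
opening: -0.0
```

Request:
carry_out:
  motion:
    - [0,0,0,0,0,-4,0]
    - [0,0,0,0,0,-2,0]
    - [0,0,0,0,0,-1,0]
    - [0,0,0,0,0,0,0]

```text
clock: 3.08
position: [0.6364, -0.0813, 0.0432]
orientation: [0.0, 0.997, 0.072, 0.0]
contact_force: [-0.1, -0.1, 0.0]
opening: -0.004
```

```bash
cat > look.py <<'E'
import sys
from b import *
from bench import r,vision,nets
def go(tag,crops):
    st=r.read_state();print(st["clock"],np.round(st["position"],4),np.round(st["contact_force"],1),"view",inv(st["position"]))
    for n,(x0,y0,w,h) in crops.items():
        s=r.read_state();c=vision.camera(n)
        if n=="wrist":c=wristpose(c,s)
        pickle.dump({k:c[k] for k in("color","camera_matrix","rvec","tvec")},open(f"{n}_{tag}.pkl","wb"))
        f=min(790/w,590/h);cv2.imwrite(f"pics/{n}_{tag}.png",cv2.resize(c["color"][y0:y0+h,x0:x0+w],None,fx=f,fy=f,interpolation=cv2.INTER_CUBIC));print(n,f)
E
python3 - <<'E' | tail -4
from look import *
go("a",dict(scene=(260,170,120,90),side=(230,160,140,105),wrist=(0,0,560,420)))
E
```

```text
3.075 [ 0.6364 -0.0813  0.0432] [-0.1 -0.1  0. ] view [-1.000e-01 -1.085e+02]
scene 6.555555555555555
side 5.619047619047619
wrist 1.4047619047619047
```

View pics/wrist_a.png

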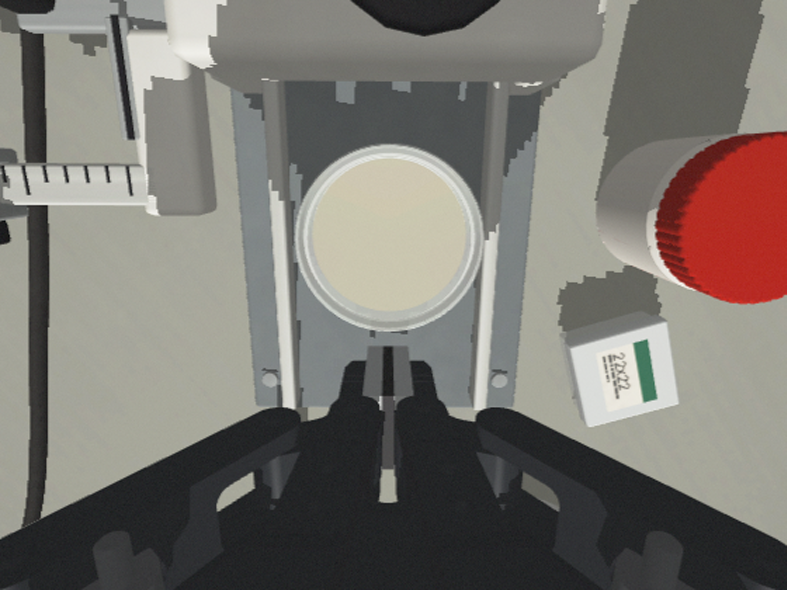

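View pics/scene_a.png

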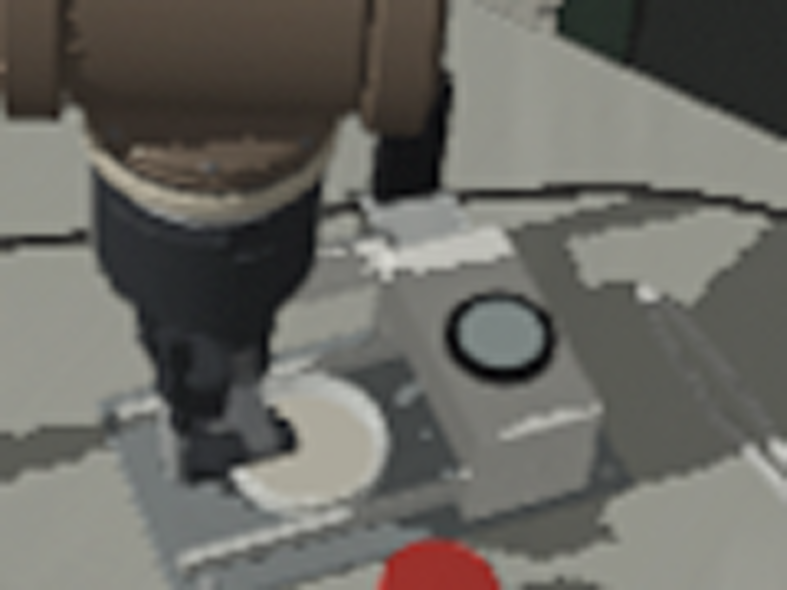

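View pics/side_a.png

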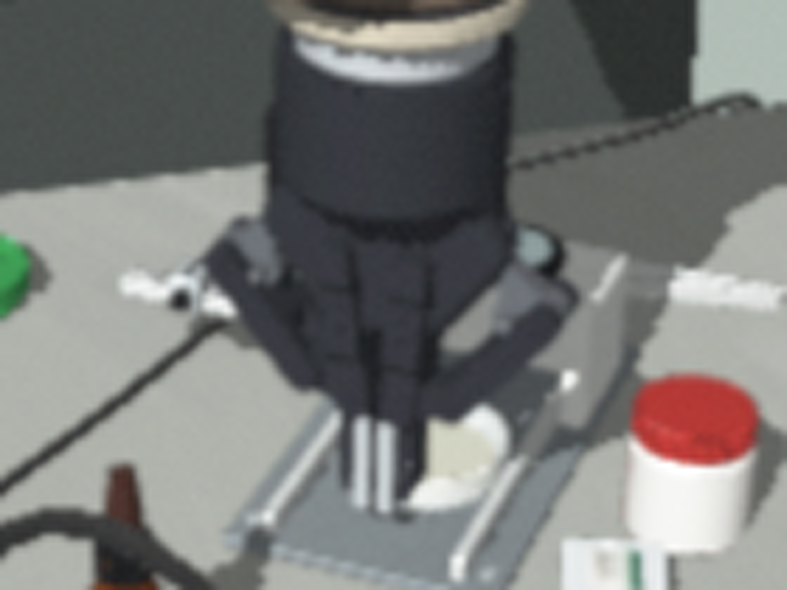

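Request:
carry_out:
  motion:
    - [0,0,0,0,0,-0.9,0]
    - [0,0,0,-0.1,0.7,0,0]
    - [0,0,0,-0.1,0.7,0,0]
    - [0,0,0,-0.1,0.7,0,0]
    - [0,0,0,-0.1,0.7,0,0]

```text
clock: 3.85
position: [0.6321, -0.0527, 0.0339]
orientation: [0.0, 0.997, 0.072, 0.0]
contact_force: [0.4, 0.8, 0.5]
opening: -0.001
```

Request:
carry_out:
  motion:
    - [0,0,0,-0.1,0.7,0,0]
    - [0,0,0,-0.1,0.7,0,0]
    - [0,0,0,-0.1,0.7,0,0]
    - [0,0,0,-0.1,0.7,0,0]

```text
clock: 4.35
position: [0.628, -0.0249, 0.0338]
orientation: [0.0, 0.997, 0.072, 0.0]
contact_force: [0.1, 0.8, -0.3]
opening: 0.0
```

```bash
python3 - <<'E' | tail -4
from look import *
go("b",dict(wrist=(0,0,560,420)))
E
```

```text
rider@ [-97.7 -45.9]
start [[ 0.63696264 -0.08474274  0.        ]] [[ 0.62648078 -0.01199399  0.        ]] tab [[0.5408097  0.02163213 0.        ]]
4.35 [ 0.628  -0.0249  0.0338] [ 0.1  0.8 -0.3] view [ -0.3 -51.5]
wrist 1.4047619047619047
```

View pics/wrist_b.png

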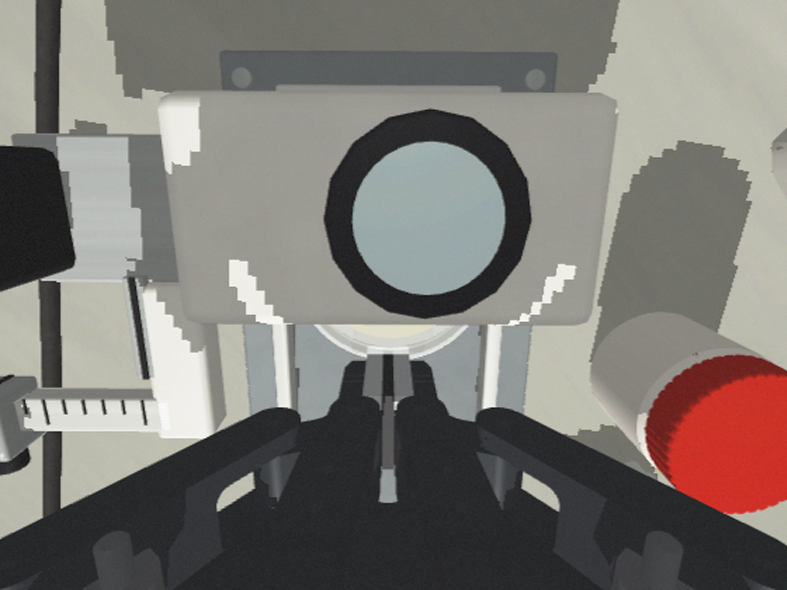

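Request:
carry_out:
  motion:
    - [0,0,0,-0.06,0.4,0,0]
    - [0,0,0,-0.06,0.4,0,0]
    - [0,0,0,-0.04,0.3,0,0]

```text
clock: 4.78
position: [0.6264, -0.0142, 0.0337]
orientation: [-0.0, 0.997, 0.071, 0.0]
contact_force: [0.0, -0.1, -0.9]
opening: -0.003
```

Request:
carry_out:
  motion:
    - [0,0,0,-0.015,0.1,0,0]
    - [0,0,0,-0.015,0.1,0,0]

```text
clock: 5.03
position: [0.6263, -0.0126, 0.0338]
orientation: [0.0, 0.997, 0.072, 0.0]
contact_force: [0.7, -6.5, 0.5]
opening: 0.002
```

Request:
carry_out:
  motion:
    - [0,0,0,0.2,-1.5,0,0]
    - [0,0,0,0.1,-1,3,0]
    - [0,0,0,0,0,5,0]
    - [0,0,0,0,0,6,4]
    - [0,0,0,0,0,1,4]

```text
clock: 5.65
position: [0.6305, -0.0385, 0.188]
orientation: [0.001, 0.997, 0.071, 0.003]
contact_force: [-0.7, -0.0, 0.2]
opening: 0.416
```

```bash
python3 - <<'E' | tail -4
from look import *
go("c",dict(wrist=(0,0,560,420),side=(230,160,140,105)))
E
```

```text
start [[ 0.63696264 -0.08474274  0.        ]] [[ 0.62648078 -0.01199399  0.        ]] tab [[0.5408097  0.02163213 0.        ]]
5.65 [ 0.6305 -0.0385  0.188 ] [-0.7 -0.   0.2] view [  0.2 -65.3]
wrist 1.4047619047619047
side 5.619047619047619
```

View pics/wrist_c.png

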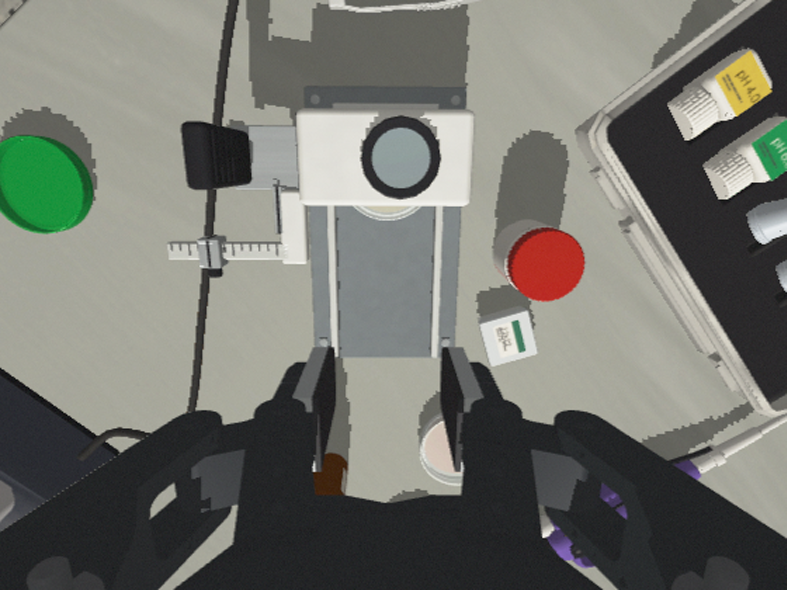

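View pics/side_c.png

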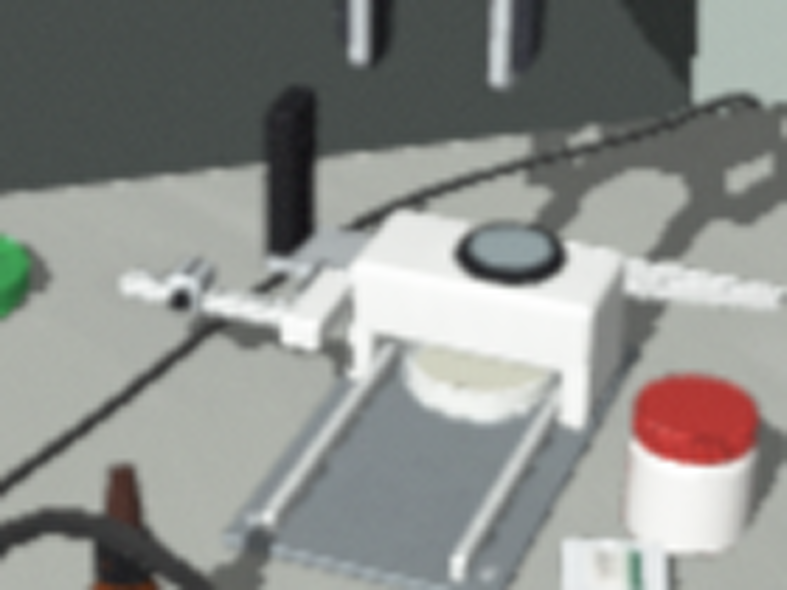

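```bash
python3 - <<'E' | tail -12
from look import *
c=pickle.load(open("wrist_c.pkl","rb"));g=1.40476
for n,u,v,z in[("dish edge",388,220,.015),("rider line top",207,240,.056),("rider line top2",210,268,.056),("ptr",276,182,.048),("ptr2",279,232,.048),("lens",400,158,.062),("tabL",183,155,.106),("tabR?",213,155,.106),("plateBL",313,357,.005),("plateBR",456,357,.005),("plateTL",304,87,.005),("plateTR",466,87,.005)]:
    print(n,inv(back(c,(u/g,v/g),z)))
im=c["color"];cv2.imwrite("pics/c_crop.png",cv2.resize(im[75:200,110:230],None,fx=4.6,fy=4.6,interpolation=cv2.INTER_CUBIC))
E
```

```text
dish edge [  1.6 -30.6]
rider line top [-98.7 -36.5]
rider line top2 [-98.8 -52.4]
ptr [-60.4  -5.7]
ptr2 [-60.6 -33.3]
lens [7.5 6.7]
tabL [-85.2   7.6]
tabR? [-72.6   7.5]
plateBL [ -52.2 -129.4]
plateBR [  50.4 -129.8]
plateTL [-49.5  49.1]
plateTR [49.4 49. ]
```

View pics/c_crop.png

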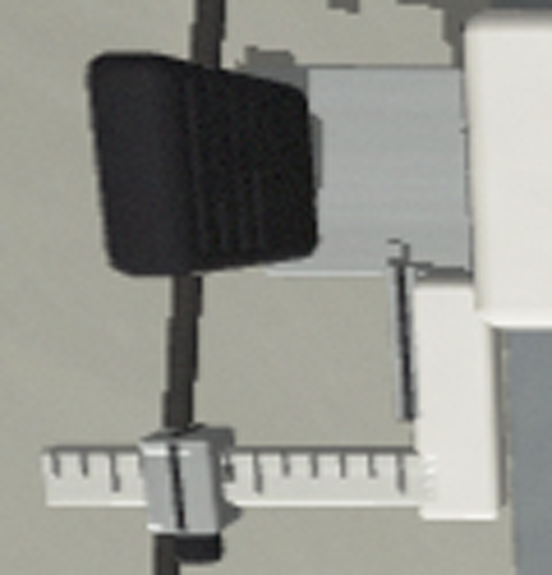

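Request:
carry_out:
  motion:
    - [0,0,0,-4.5,3,0,3.4]
    - [0,0,0,-4.5,3,0,3.4]
    - [0,0,0,0,0,0,3.4]

```text
clock: 6.12
position: [0.5361, 0.0239, 0.1823]
orientation: [-0.0, 0.997, 0.072, -0.002]
contact_force: [0.5, -0.2, 0.3]
opening: 0.401
```

```bash
python3 - <<'E' | tail -4
from look import *
go("d",dict(wrist=(0,0,560,420),side=(230,140,140,105)))
E
```

```text
start [[ 0.63696264 -0.08474274  0.        ]] [[ 0.62648078 -0.01199399  0.        ]] tab [[0.5408097  0.02163213 0.        ]]
6.125 [0.5361 0.0239 0.1823] [ 0.5 -0.2  0.3] view [-84.4  10. ]
wrist 1.4047619047619047
side 5.619047619047619
```

View pics/wrist_d.png

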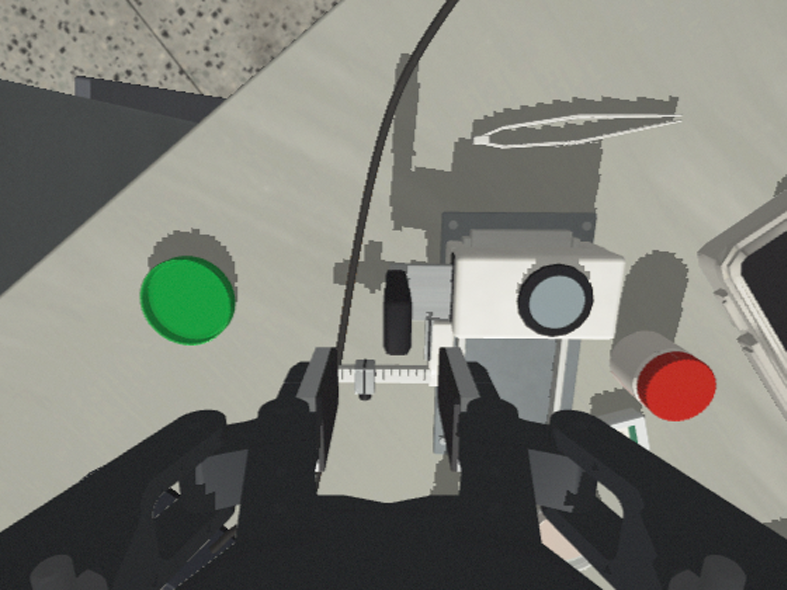

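View pics/side_d.png

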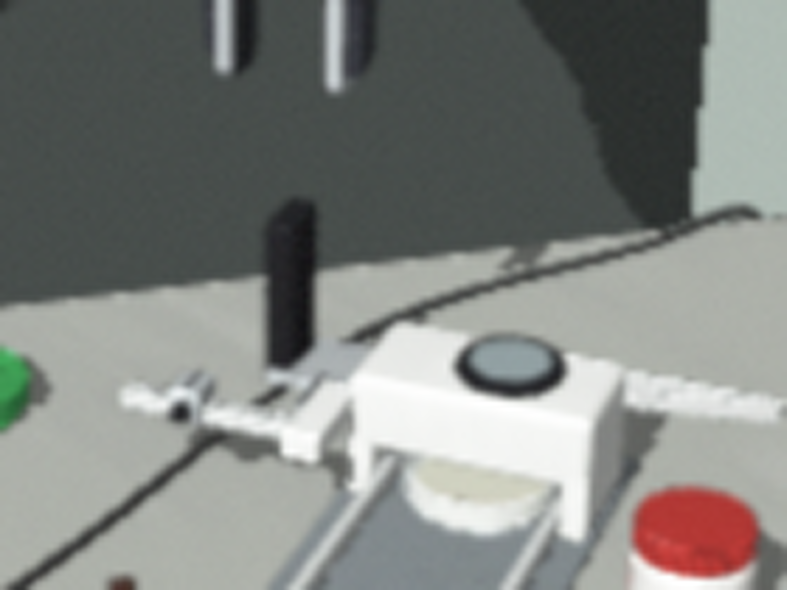

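Request:
carry_out:
  motion:
    - [0,0,0,0.46,-0.24,0,3.4]
    - [0,0,0,0,0,-3,3.4]
    - [0,0,0,0,0,-3,3.4]
    - [0,0,0,0,0,0,3.4]

```text
clock: 6.72
position: [0.5436, 0.0196, 0.1217]
orientation: [-0.0, 0.997, 0.071, -0.002]
contact_force: [-0.4, -0.7, -0.2]
opening: 0.399
```

Request:
carry_out:
  motion:
    - [0,0,0,-0.25,0.2,-1.5,3.4]
    - [0,0,0,0,0,-1.3,3.4]
    - [0,0,0,0,0,0,3.4]

```text
clock: 7.1
position: [0.5411, 0.0223, 0.0951]
orientation: [-0.0, 0.997, 0.072, -0.001]
contact_force: [-0.0, -0.0, -0.0]
opening: 0.396
```

```bash
python3 - <<'E' | tail -3
from look import *
go("e",dict(side=(230,140,140,105)))
E
```

```text
start [[ 0.63696264 -0.08474274  0.        ]] [[ 0.62648078 -0.01199399  0.        ]] tab [[0.5408097  0.02163213 0.        ]]
7.1 [0.5411 0.0223 0.0951] [-0. -0. -0.] view [-79.7   7.6]
side 5.619047619047619
```

View pics/side_e.png

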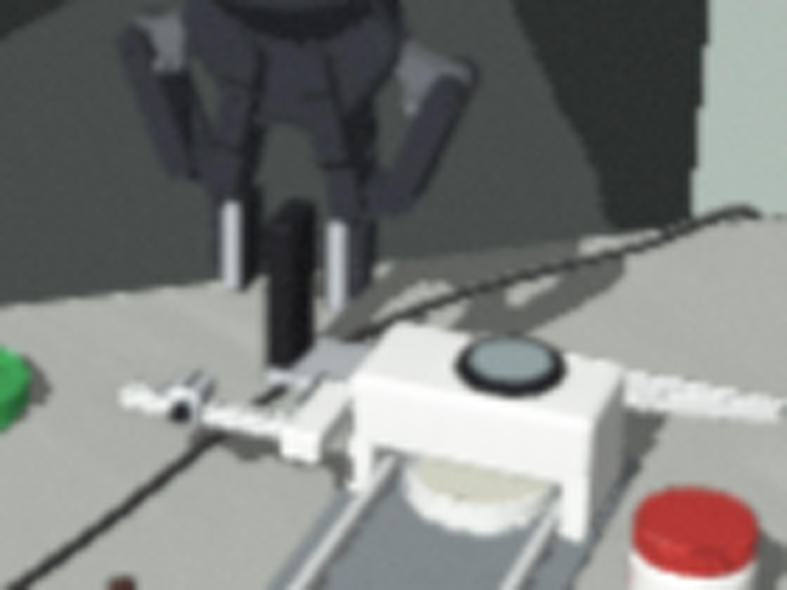

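Request:
carry_out:
  motion:
    - [0,0,0,0,0,0,0]
    - [0,0,0,0,0,0,0]
    - [0,0,0,0,0,0,0]
    - [0,0,0,0,0,0,0]
  grip_force: 80

```text
clock: 7.65
position: [0.5405, 0.0221, 0.0964]
orientation: [-0.0, 0.997, 0.071, -0.001]
contact_force: [-6.6, -2.8, 5.7]
opening: 0.128
```

Request:
carry_out:
  motion:
    - [0,0,0,-0.8,-0.115,0,0]
    - [0,0,0,-0.8,-0.115,0,0]
    - [0,0,0,-0.8,-0.115,0,0]
    - [0,0,0,-0.8,-0.115,0,0]
    - [0,0,0,0,0,0,0]

```text
clock: 8.28
position: [0.5104, 0.0178, 0.0964]
orientation: [0.0, 0.997, 0.071, 0.002]
contact_force: [8.1, 5.9, -4.1]
opening: 0.124
```

```bash
python3 - <<'E' | tail -5
from look import *
go("f",dict(wrist=(0,0,560,420),side=(230,160,140,105),scene=(260,150,120,90)))
E
```

```text
start [[ 0.63696264 -0.08474274  0.        ]] [[ 0.62648078 -0.01199399  0.        ]] tab [[0.5408097  0.02163213 0.        ]]
8.275 [0.5104 0.0178 0.0964] [ 8.1  5.9 -4.1] view [-110.7    7.6]
wrist 1.4047619047619047
side 5.619047619047619
scene 6.555555555555555
```

View pics/wrist_f.png

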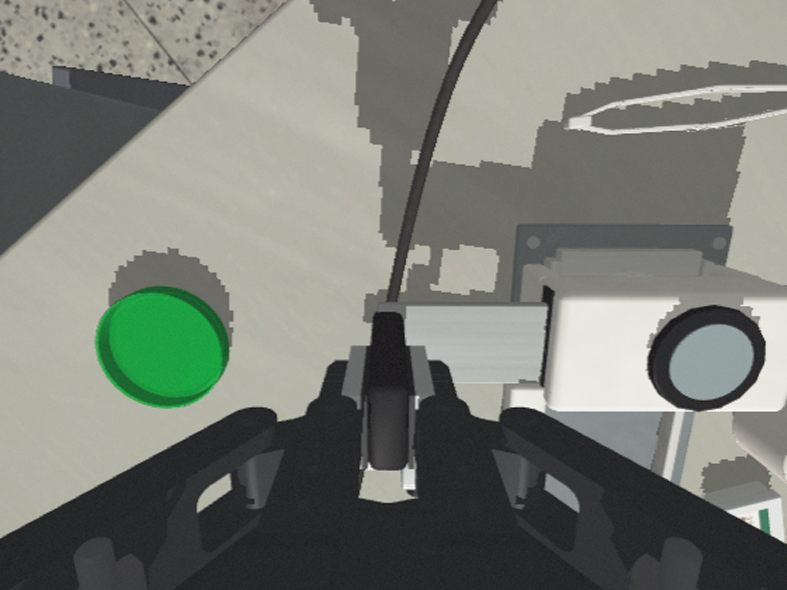

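View pics/side_f.png

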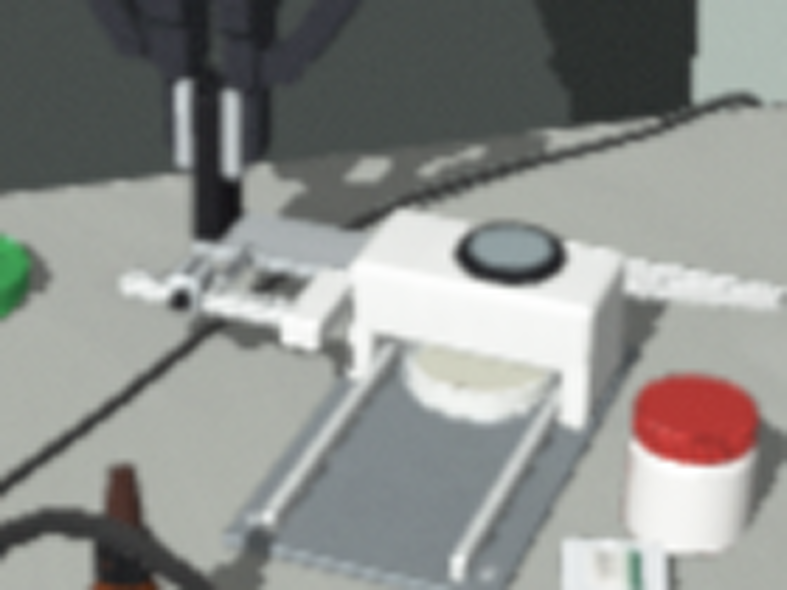

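View pics/scene_f.png

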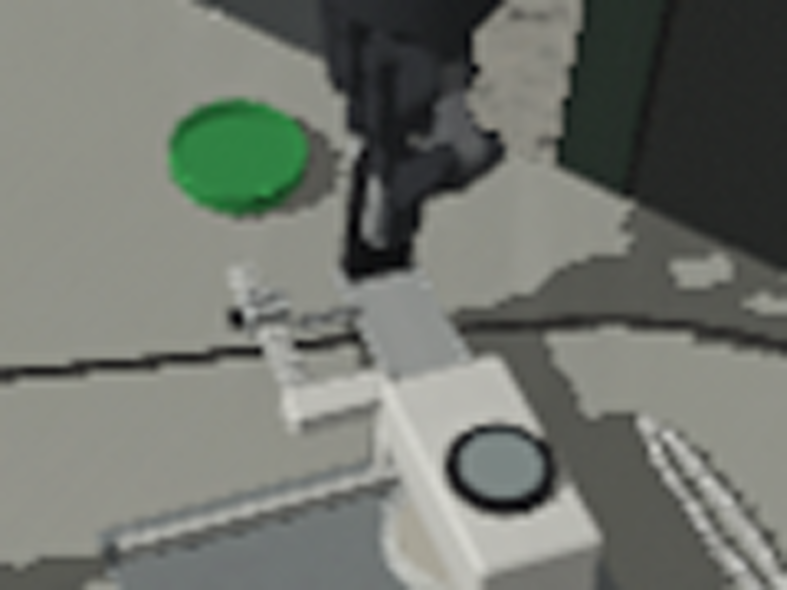

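Request:
carry_out:
  motion:
    - [0,0,0,-0.4,-0.06,0,0]
    - [0,0,0,-0.3,-0.05,0,0]
    - [0,0,0,0,0,0,0]
    - [0,0,0,0,0,0,0]

```text
clock: 8.93
position: [0.5039, 0.0169, 0.0964]
orientation: [0.0, 0.997, 0.071, 0.002]
contact_force: [8.3, 6.8, -2.8]
opening: 0.127
```

```bash
python3 - <<'E' | tail -9
from look import *
w=S["wrist"]
for n,u,v,z in[("r0",320,203,.056),("r0b",338,300,.056),("p0",577,5,.048),("p0b",598,125,.048)]:
    print(n,inv(back(w,(140+u/7.5-.5,185+v/7.5-.5),z)))
go("g",dict(wrist=(0,0,560,420),side=(240,185,60,45),scene=(280,180,60,45)))
E
```

```text
start [[ 0.63696264 -0.08474274  0.        ]] [[ 0.62648078 -0.01199399  0.        ]] tab [[0.5408097  0.02163213 0.        ]]
r0 [-98.6 -36.6]
r0b [-99.2 -50.7]
p0 [-60.1 -16. ]
p0b [-60.5 -33.1]
8.925 [0.5039 0.0169 0.0964] [ 8.3  6.8 -2.8] view [-117.2    7.6]
wrist 1.4047619047619047
side 13.11111111111111
scene 13.11111111111111
```

View pics/side_g.png

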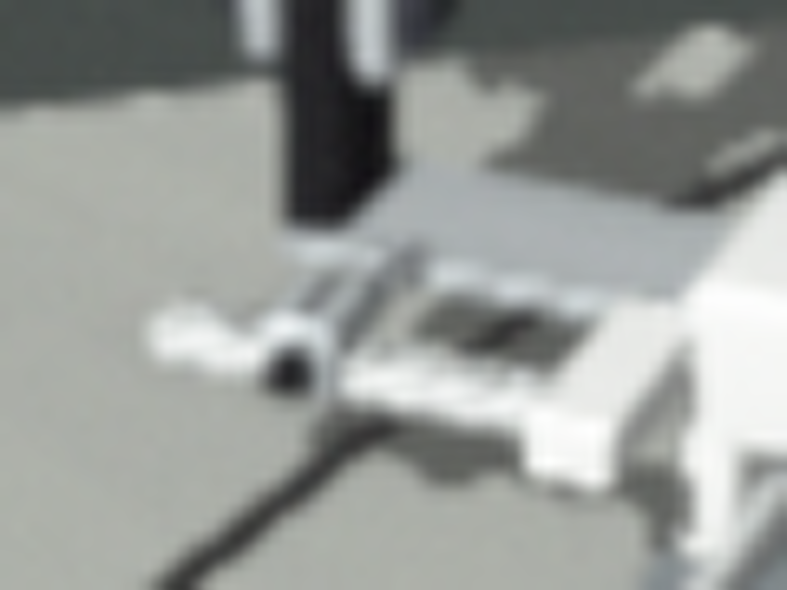

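View pics/scene_g.png

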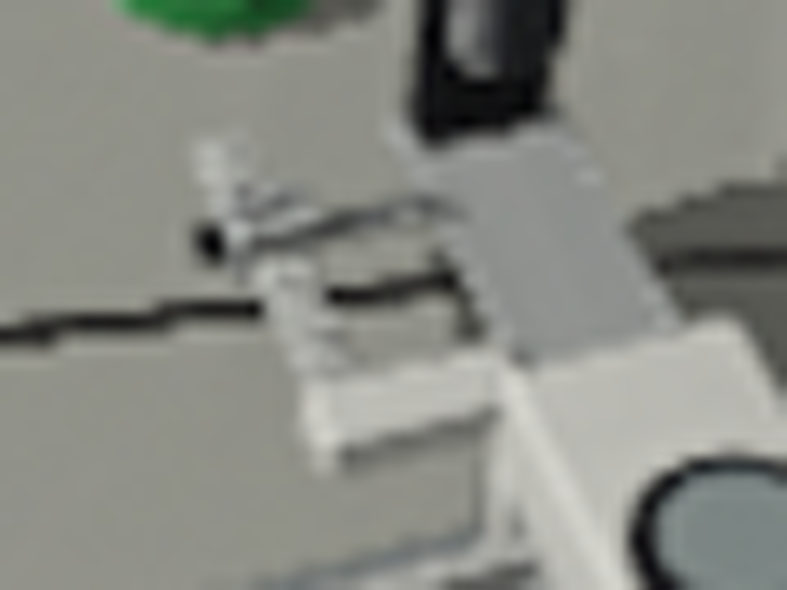

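View pics/wrist_g.png

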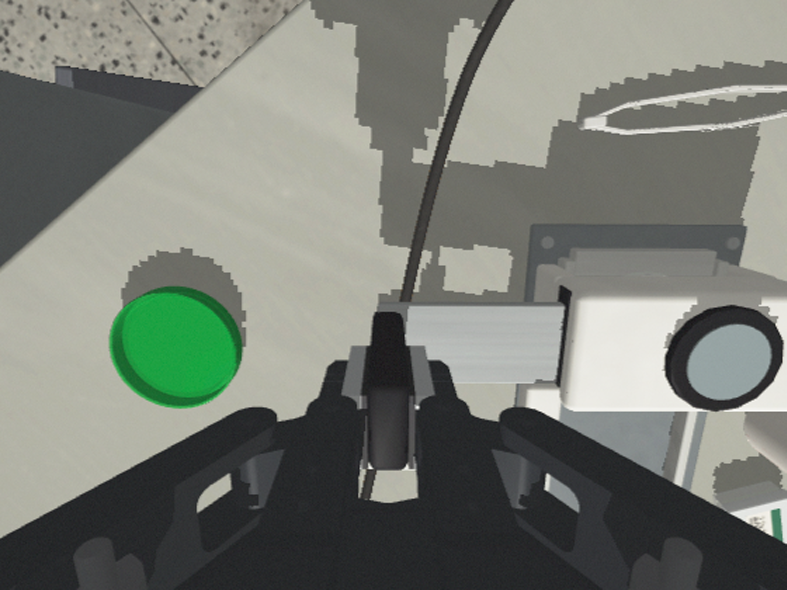

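Request:
carry_out:
  motion:
    - [0,0,0,-0.14,-0.02,0,0]
    - [0,0,0,0,0,0,0]
    - [0,0,0,0,0,0,0]

```text
clock: 9.45
position: [0.5025, 0.0167, 0.0964]
orientation: [0.0, 0.997, 0.071, 0.002]
contact_force: [9.0, 6.9, -3.6]
opening: 0.125
```

```bash
python3 - <<'E' | tail -9
from look import *
go("h",dict(wrist=(0,0,560,420),side=(240,185,60,45),scene=(280,180,60,45)))
c=pickle.load(open("wrist_h.pkl","rb"));g=1.40476
for u,v in((373,325),(404,325)):print("tab",inv(back(c,(u/g-.5,v/g-.5),.106)))
for n,(x0,y0) in dict(side=(240,185),scene=(280,180)).items():
    d=pickle.load(open(n+"_h.pkl","rb"));k=13
    im=cv2.resize(d["color"][y0:y0+45,x0:x0+60],None,fx=k,fy=k,interpolation=cv2.INTER_CUBIC)
    def ln(a,b,col):
        q=(proj(d,tw(p,np.array([a,b])/1000))+.5-[x0,y0])*k;cv2.line(im,tuple(np.int32(q[0])),tuple(np.int32(q[1])),col,1)
    ln([-98.8,-53,56],[-98.8,-36,56],(0,0,255));ln([-98.8,-36,44],[-98.8,-36,56],(0,0,255))
    ln([-98.8,-34,48],[-98.8,-10,48],(0,255,0))
    ln([-125,-50,48],[-55,-50,48],(255,255,0))
    for X in(-92.8,-104.8):ln([X,-53,56],[X,-36,56],(255,0,255))
    cv2.imwrite(f"pics/ov_{n}.png",im)
E
```

```text
rider@ [-99.5 -44.6]
rider@ [-97.7 -45.9]
start [[ 0.63696264 -0.08474274  0.        ]] [[ 0.62648078 -0.01199399  0.        ]] tab [[0.5408097  0.02163213 0.        ]]
9.45 [0.5025 0.0167 0.0964] [ 9.   6.9 -3.6] view [-118.6    7.6]
wrist 1.4047619047619047
side 13.11111111111111
scene 13.11111111111111
tab [-122.4   37.7]
tab [-114.6   37.7]
```

View pics/ov_side.png

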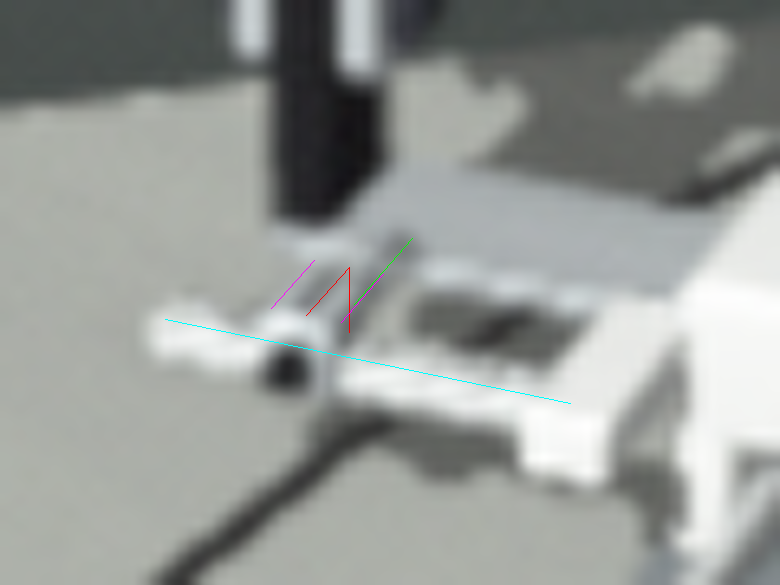

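View pics/ov_scene.png

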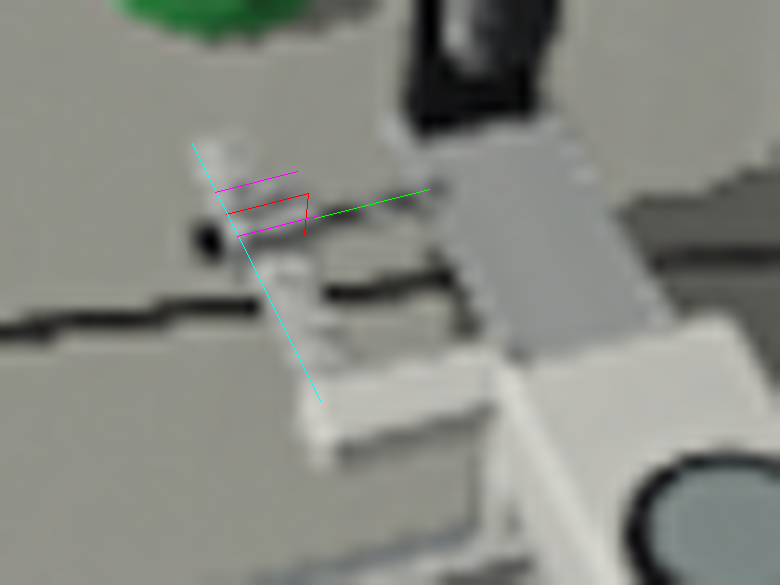

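View pics/scene_h.png

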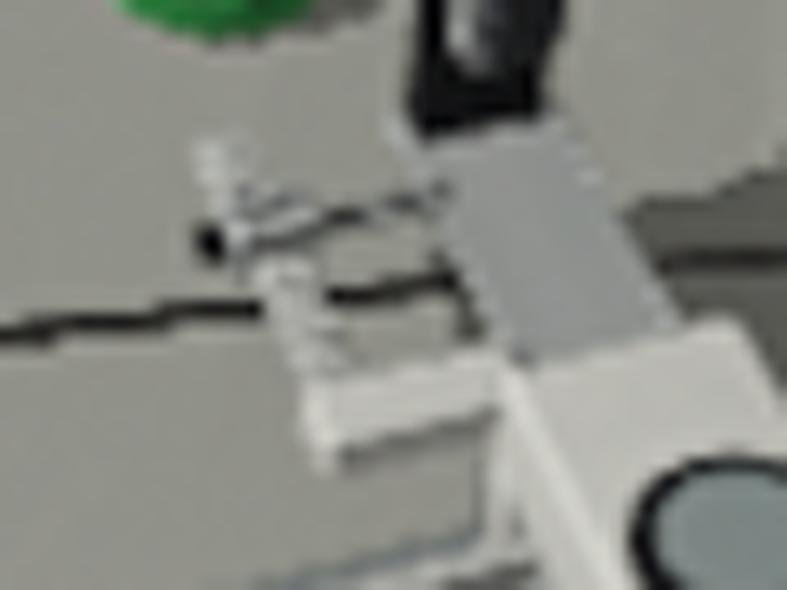

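```bash
python3 - <<'E' | tail -9
from look import *
c=pickle.load(open("wrist_h.pkl","rb"));g=1.40476
for u,v,z in((373,316,.046),(404,316,.046),(369,388,.106),(411,388,.106)):print("tab",inv(back(c,(u/g-.5,v/g-.5),z)))
# expected blade end / hood / plate check
for u,v,z in((529,225,.005),(746,227,.005)):print("plate",inv(back(c,(u/g-.5,v/g-.5),z)))
q=(proj(c,tw(p,[[-.05,.05,.005],[.05,.05,.005],[-.1246,.021,.106],[-.1126,.021,.106],[-.1246,.021,.046],[-.1126,.021,.046]]))+.5)*g;print(q.round(1).tolist())
cv2.imwrite("pics/h_crop.png",cv2.resize(c["color"][150:350,230:430],None,fx=2.9,fy=2.9,interpolation=cv2.INTER_CUBIC))
E
```

```text
rider@ [-97.7 -45.9]
start [[ 0.63696264 -0.08474274  0.        ]] [[ 0.62648078 -0.01199399  0.        ]] tab [[0.5408097  0.02163213 0.        ]]
tab [-124.3   19.9]
tab [-112.2   19.8]
tab [-123.7   20.2]
tab [-112.6   20.1]
plate [-53.4  50. ]
plate [47.  48.9]
[[536.4, 224.9], [753.1, 224.5], [365.5, 385.1], [411.2, 385.0], [372.3, 313.3], [403.0, 313.2]]
```

View pics/h_crop.png

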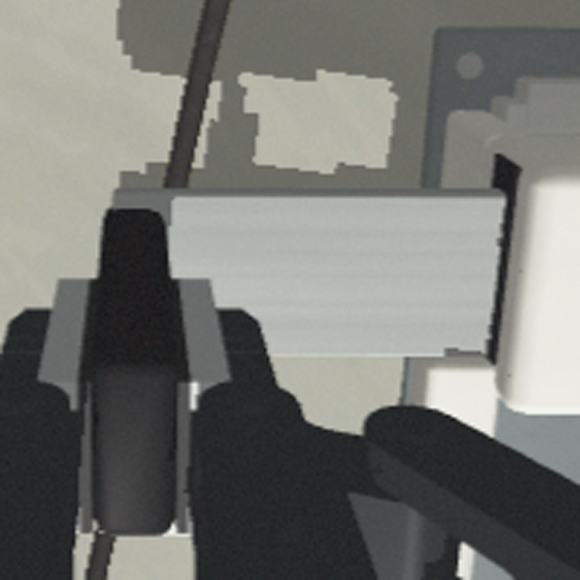

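```bash
python3 - <<'E' | tail -2
from look import *
def ov(tag,x0,y0,w,h,s):
    d=pickle.load(open(f"wrist_{tag}.pkl","rb")) if tag else S["wrist"];k=min(780/w,580/h)
    im=cv2.resize(d["color"][y0:y0+h,x0:x0+w],None,fx=k,fy=k,interpolation=cv2.INTER_CUBIC)
    def pl(a,col):
        q=(proj(d,tw(p,np.array(a,float)/1000))+.5-[x0,y0])*k;cv2.polylines(im,[np.int32(q)],False,col,1)
    pl([[-50,-130,5],[50,-130,5],[50,50,5],[-50,50,5],[-50,-130,5]],(0,0,255))
    pl([[-47,-18,56],[47,-18,56],[47,32,56],[-47,32,56],[-47,-18,56]],(0,255,0))
    pl([[-47,32,56],[-47,32,5]],(0,255,0))
    pl([[-60-s,-34,48],[-60-s,-10,48]],(255,0,255))
    pl([[-66-s-20,21,46],[-54-s-20,21,46],[-54-s-20,21,106],[-86-s,21,106],[-86-s,21,46]],(255,0,255))
    pl([[-125,-50,48],[-55,-50,48],[-55,-39,48],[-125,-39,48],[-125,-50,48]],(255,255,0))
    a=np.linspace(0,6.3,40);pl(np.c_[7.5+21*np.cos(a),7+21*np.sin(a),62+0*a],(0,200,255))
    cv2.imwrite(f"pics/ovw_{tag or 0}.png",im)
ov("h",250,140,300,220,38.3);ov("c",110,50,240,210,0);ov("d",220,130,240,180,0)
E
```

```text
rider@ [-97.7 -45.9]
start [[ 0.63696264 -0.08474274  0.        ]] [[ 0.62648078 -0.01199399  0.        ]] tab [[0.5408097  0.02163213 0.        ]]
```

View pics/ovw_h.png

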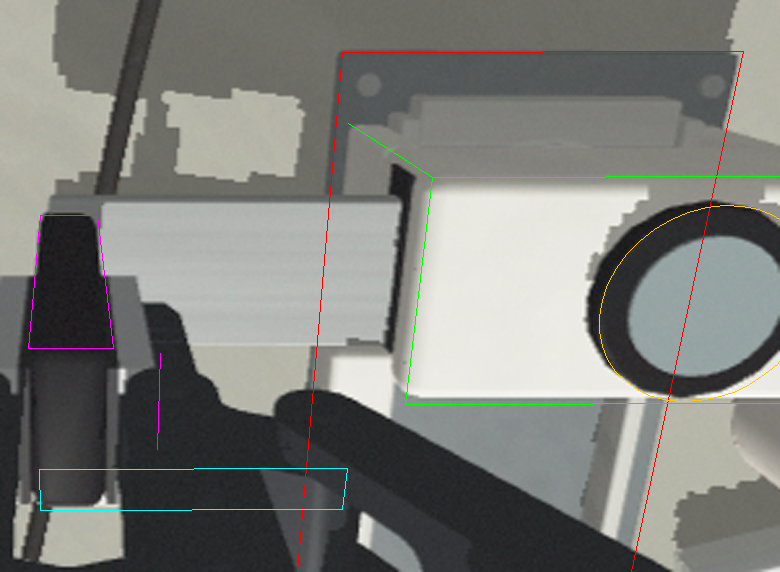

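View pics/ovw_c.png

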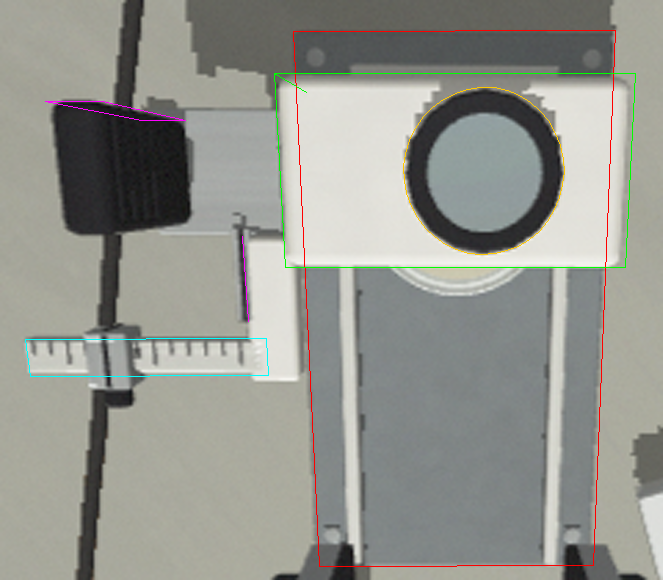

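View pics/ovw_d.png

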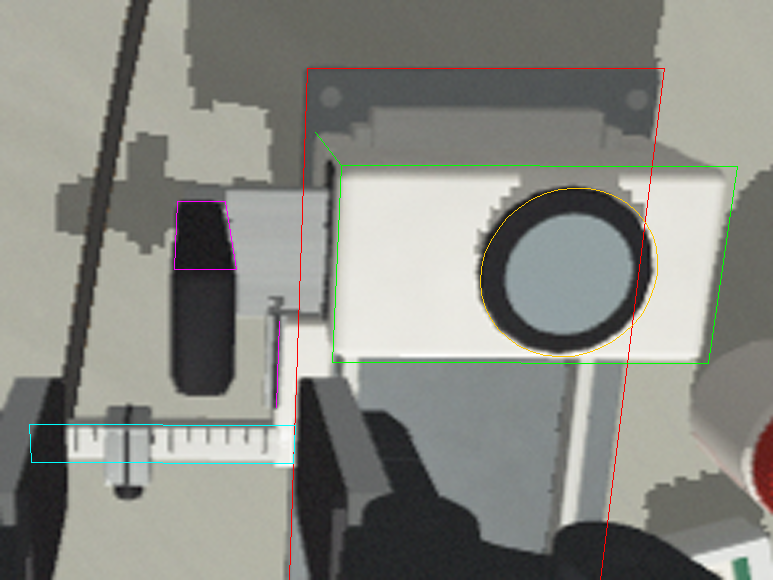

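```bash
python3 - <<'E' | tail -3
from look import *
def crop(tag,X,hw=12):
    d=pickle.load(open(f"wrist_{tag}.pkl","rb")) if tag else S["wrist"]
    u,v=np.int32(proj(d,tw(p,np.array([X],float)/1000))[0]);x0,y0=u-hw,v-hw
    k=10;im=cv2.resize(d["color"][y0:y0+2*hw,x0:x0+2*hw],None,fx=k,fy=k,interpolation=cv2.INTER_NEAREST)
    im=np.ascontiguousarray(im)
    for t in range(0,2*hw,4):cv2.putText(im,str(x0+t),(t*k,9),0,.33,(0,255,255),1);cv2.putText(im,str(y0+t),(0,t*k+9),0,.33,(0,255,0),1)
    return im
TL=[-50,50,5];TR=[50,50,5]
rows=[np.hstack([crop(t,X) for t in("","c","h")]) for X in(TL,TR)]
cv2.imwrite("pics/corners.png",np.vstack(rows))
print(S["wrist"]["camera_matrix"])
E
```

```text
[[322.99593488   0.         275.79713782]
 [  0.         322.99593488 207.4362208 ]
 [  0.           0.           1.        ]]
```

View pics/corners.png

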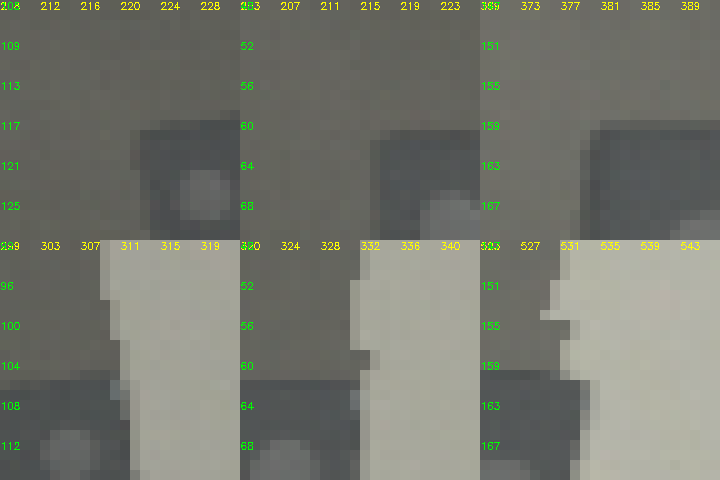

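```bash
cat > ba.py <<'E'
from look import *
def D(t):return pickle.load(open(f"wrist_{t}.pkl","rb")) if t else S["wrist"]
def lens(t):
    d=D(t);g=cv2.cvtColor(d["color"],cv2.COLOR_BGR2GRAY);u,v=proj(d,tw(p,[.0075,.007,.062]))[0]
    m=(g>75).astype(np.uint8);n,l=cv2.connectedComponents(m,connectivity=4);b=(l==l[int(v),int(u)]).astype(np.uint8)
    cs=max(cv2.findContours(b,0,cv2.CHAIN_APPROX_NONE)[0],key=len);e=cv2.fitEllipse(cs);return e
L={t:lens(t) for t in("","c","f","g","h")}
for t in L:print(t,np.round(L[t][0],1),np.round(L[t][1],1))
obs=[]
for t,X,uv in[("",[-50,50,5],(221.3,118)),("c",[-50,50,5],(216.3,61)),("h",[-50,50,5],(379.7,159.4)),("",[50,50,5],(311,105.3)),("c",[50,50,5],(332,62)),("h",[50,50,5],(533,160.2)),
  ("",[-50,-130,5],(358/1.639+30,402/1.639+20)),("",[50,-130,5],(487/1.639+30,385/1.639+20)),("c",[50,-130,5],(456/1.40476,357/1.40476))]:
    obs.append((t,X,np.array(uv)-.5))
def full(z):
    pp=z[:3]; res=[]
    def pr(t,X):
        d=D(t);P=tw(pp,np.array([X],float)/1000);R0=cv2.Rodrigues(np.float64(d["rvec"]))[0]
        pc=P@R0.T+np.ravel(d["tvec"]);pc=pc@R.from_rotvec(z[3:6]).as_matrix().T+z[6:9]
        K=d["camera_matrix"];return np.array([K[0][0]*pc[0,0]/pc[0,2]+K[0][2],K[1][1]*pc[0,1]/pc[0,2]+K[1][2]])
    for t,X,uv in obs:res+=list((pr(t,X)-uv))
    for t in("","c","h","g"):res+=list((pr(t,[z[9],z[10],62])-np.array(L[t][0]))*1)
    return res,pr
C=np.r_[p,np.zeros(6),7.5,7]
def f(z):return np.r_[np.array(full(z)[0])/.4,z[3:6]/.01,z[6:9]/.0015]
s=least_squares(f,C,x_scale=np.r_[.01,.01,.1,[.01]*3,[.002]*3,1,1]);z=s.x
print(z.round(4));r_,pr=full(z);print(np.round(r_,1).reshape(-1,2).tolist())
def ivx(t,uv,X,i=0):  # solve viewer x,y at height
    q=least_squares(lambda a:pr(t,[a[0],a[1],X])-(np.array(uv)-.5),[-80,0]).x;return q.round(2)
g=1.40476
for t,uv,h in[("c",(207/g,240/g),56),("c",(210/g,268/g),56),("c",(276/g,182/g),48),("c",(279/g,232/g),48),
  ("",(140+320/7.5,185+203/7.5),56),("",(140+338/7.5,185+300/7.5),56),("",(140+577/7.5,185+5/7.5),48),("",(140+598/7.5,185+125/7.5),48),
  ("h",(373/g,316/g),46),("h",(404/g,316/g),46),("h",(369/g,388/g),106),("h",(411/g,388/g),106)]:print(t,h,ivx(t,uv,h))
p[:]=z[:3]
print("TCP h",inv([.5025,.0167]),"close",inv([.5405,.0221]),"push end",inv([.6263,-.0126]))
E
python3 ba.py|tail -22
```

```text
start [[ 0.63696264 -0.08474274  0.        ]] [[ 0.62648078 -0.01199399  0.        ]] tab [[0.5408097  0.02163213 0.        ]]
 [278.6 154.8] [30.8 31.3]
c [285. 112.] [41.6 42.6]
f [505.9 257.3] [50.3 62.4]
g [518.6 257.3] [50.1 62.7]
h [521.2 257.3] [50.1 62.9]
[ 6.2030e-01  2.6800e-02  1.4430e-01 -9.0000e-04  7.0000e-04  2.7000e-03
 -4.0000e-04  1.0000e-04  1.3000e-03  8.9141e+00  6.8004e+00]
[[-0.3, 0.2], [-0.3, 0.3], [0.3, 0.6], [-0.0, -0.6], [0.1, -0.7], [0.6, -0.3], [-0.4, 0.5], [0.4, 0.4], [-0.7, 0.2], [0.6, -0.1], [0.8, 0.2], [-0.4, -0.1], [-0.4, -0.2]]
c 56 [-98.94 -36.64]
c 56 [-98.97 -52.55]
c 48 [-60.45  -5.61]
c 48 [-60.6  -33.36]
 56 [-98.22 -37.2 ]
 56 [-98.82 -51.3 ]
 48 [-59.68 -16.4 ]
 48 [-60.04 -33.58]
h 46 [-123.47   19.37]
h 46 [-111.27   19.35]
h 106 [-122.76   19.38]
h 106 [-111.59   19.36]
TCP h [-118.     6.9] close [-79.6   6.8] push end [  0.3 -39.9]
```

```bash
python3 - <<'E' | tail -14
import io,contextlib
with contextlib.redirect_stdout(io.StringIO()):
    from ba import *
xs=np.arange(-150,-50,.25)
def prof(n,tag,z0,z1):
    d=pickle.load(open(n+(f"_{tag}" if tag else "")+".pkl","rb"));g=cv2.cvtColor(d["color"],cv2.COLOR_BGR2GRAY).astype(np.float32)
    out=[]
    for z in np.linspace(z0,z1,9):
        q=proj(d,tw(p,np.c_[xs,0*xs-7,0*xs+z]/1000)).astype(np.float32)
        out.append(cv2.remap(g,q[None,:,0],q[None,:,1],cv2.INTER_CUBIC)[0])
    return np.mean(out,0)
for n,base in(("side",("","c","d")),("scene",("",))):
  for z0,z1 in((52,60),(56,66)):
    for t in base+("f","g","h"):
        if t in("d",) and n=="scene":continue
        a=prof(n,t,z0,z1);i=np.argmin(cv2.blur(a[None],(25,1))[0]);lo=a[i-8:i+8].mean()
        th=(lo+110)/2
        l=i
        while a[l]<th:l-=1
        r2=i
        while a[r2]<th:r2+=1
        L_=xs[l]+.25*(a[l]-th)/(a[l]-a[l+1]);R_=xs[r2]-.25*(a[r2]-th)/(a[r2]-a[r2-1])
        print(n,z0,t or 0,"lo",round(lo),"L %.2f R %.2f c %.2f"%(L_,R_,(L_+R_)/2))
E
```

```text
side 56 0 lo 24 L -85.04 R -68.14 c -76.59
side 56 c lo 23 L -84.96 R -68.15 c -76.56
side 56 d lo 23 L -85.01 R -68.15 c -76.58
side 56 f lo 23 L -115.08 R -97.65 c -106.37
side 56 g lo 21 L -121.60 R -104.40 c -113.00
side 56 h lo 22 L -123.51 R -105.68 c -114.59
scene 52 0 lo 18 L -82.26 R -66.99 c -74.63
scene 52 f lo 16 L -110.94 R -96.43 c -103.69
scene 52 g lo 17 L -117.85 R -103.11 c -110.48
scene 52 h lo 18 L -119.57 R -104.96 c -112.26
scene 56 0 lo 19 L -82.17 R -63.30 c -72.74
scene 56 f lo 19 L -110.97 R -92.81 c -101.89
scene 56 g lo 17 L -117.82 R -99.44 c -108.63
scene 56 h lo 16 L -118.99 R -100.86 c -109.92
```

Request:
carry_out:
  motion:
    - [0,0,0,-0.09,-0.013,0,0]
    - [0,0,0,0,0,0,0]
    - [0,0,0,0,0,0,0]

```text
clock: 9.98
position: [0.5016, 0.0166, 0.0964]
orientation: [0.0, 0.997, 0.071, 0.002]
contact_force: [8.7, 6.6, -3.3]
opening: 0.13
```

```bash
cat > rect.py <<'E'
import io,contextlib
with contextlib.redirect_stdout(io.StringIO()):
    from ba import *
go("i",dict(wrist=(0,0,560,420),side=(230,160,140,105),scene=(260,150,120,90)))
# rectify plane z=48..56 into viewer top view, from scene & side, average before/after
k=8
X,Y=np.meshgrid(np.arange(-130,-50,1/k),np.arange(20,-60,-1/k))
for n in("side","scene"):
    ims=[]
    for t in("","_i"):
        d=pickle.load(open(n+t+".pkl","rb"))
        q=proj(d,tw(p,np.c_[X.ravel(),Y.ravel(),0*X.ravel()+48]/1000)).astype(np.float32).reshape(X.shape+(2,))
        im=cv2.remap(d["color"],q[...,0],q[...,1],cv2.INTER_CUBIC);im=cv2.resize(im,(390,390))
        for xx in range(-120,-50,10):cv2.line(im,(int((xx+130)*390/80),0),(int((xx+130)*390/80),8),(0,255,255),1)
        ims.append(im)
    cv2.imwrite(f"pics/rect_{n}.png",np.hstack(ims))
xs=np.arange(-150,-50,.25)
def prof(n,tag,z0,z1):
    d=pickle.load(open(n+(f"_{tag}" if tag else "")+".pkl","rb"));g=cv2.cvtColor(d["color"],cv2.COLOR_BGR2GRAY).astype(np.float32)
    return np.mean([cv2.remap(g,*[a[None] for a in proj(d,tw(p,np.c_[xs,0*xs-7,0*xs+z]/1000)).astype(np.float32).T],cv2.INTER_CUBIC)[0] for z in np.linspace(z0,z1,9)],0)
def seg(a):return cv2.GaussianBlur(a[None],(0,0),2)[0]
for n in("side","scene"):
    for z in((52,60),(56,66)):
        a=seg(prof(n,"",*z));o=[]
        for t in"fghi":
            b=seg(prof(n,t,*z));best=[]
            w=(xs>-92)&(xs<-62)
            ss=np.arange(25,45,.1);e=[np.abs(np.interp(xs[w]-q,xs,b)-a[w]).mean() for q in ss];o.append(round(ss[int(np.argmin(e))],1))
        print(n,z,o)
E
python3 rect.py
```

```text
9.975 [0.5016 0.0166 0.0964] [ 8.7  6.6 -3.3] view [-118.9    6.9]
wrist 1.4047619047619047
side 5.619047619047619
scene 6.555555555555555
side (52, 60) [np.float64(30.2), np.float64(36.4), np.float64(38.2), np.float64(38.5)]
side (56, 66) [np.float64(29.6), np.float64(36.2), np.float64(37.8), np.float64(38.1)]
scene (52, 60) [np.float64(29.4), np.float64(36.0), np.float64(37.9), np.float64(38.5)]
scene (56, 66) [np.float64(28.9), np.float64(35.7), np.float64(37.2), np.float64(38.6)]
```

View pics/rect_scene.png

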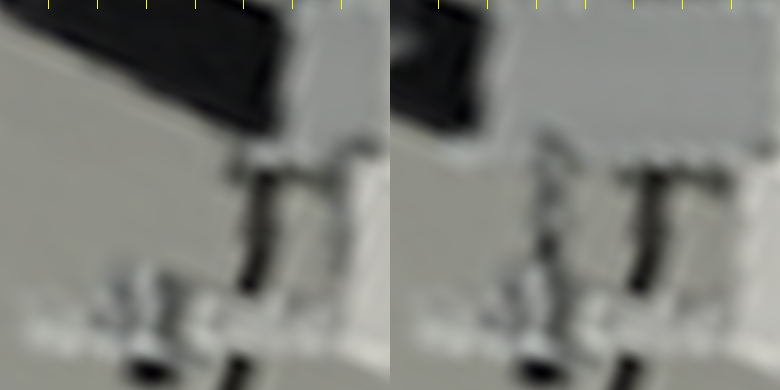

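View pics/rect_side.png

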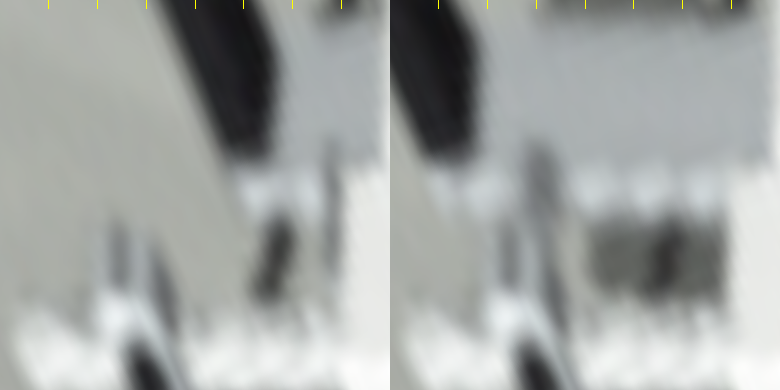

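View pics/side_i.png

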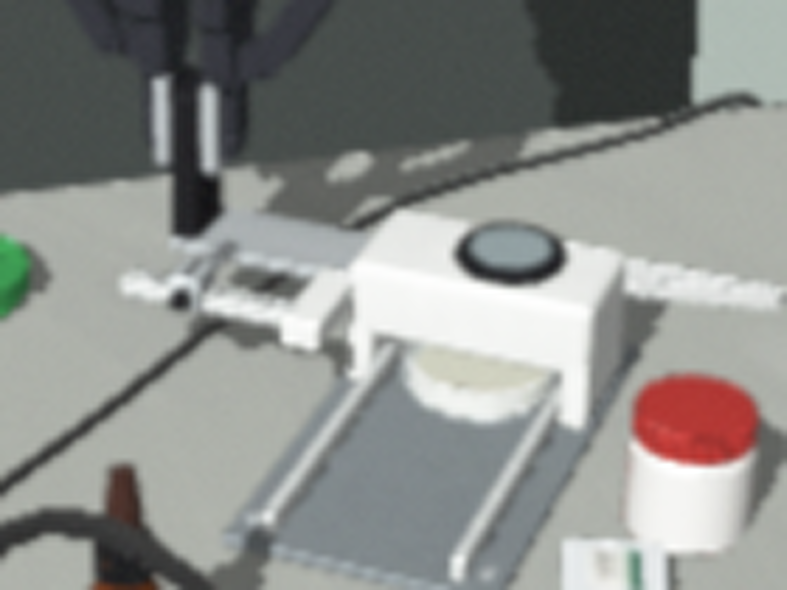

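```bash
python3 -c "
from bench import r
s=r.read_state();print(s['clock'],s['position'],s['contact_force'],s['opening'])
print(r.hand_in())"
```

```text
10.125 [0.5016363  0.01657225 0.09633882] [ 7.73837421  6.21345484 -3.54977838] 0.1322849058756604
the job is handed in; nothing more can be done
None
```

I pushed the dish along the channel until it rested against the end stop. I then gripped the tab at 80 N, pulled the shutter out to the rider's line, and handed the job in at 10.1 s while still holding it.

- **Dish:** contact force rose to about 6.5 N at the expected end position. The wrist picture taken after the push put the dish centre within about 1 mm of the seat along the channel. In the last side picture it still lies flat and seated.
- **Shutter:** the wrist pictures put the rider line 38.2 to 38.6 mm from the shut pointer. The final pull-out was 38.1 to 38.6 mm from the side and scene cameras.
- **Disagreement:** the wrist camera suggested about 37.9 mm and the arm's own travel about 39.3 mm. I put the latter down to give in the gripper and set the shutter by the cameras. Alignment could therefore be off by about half a millimetre, or about 1 mm if the arm's travel is right.
- **Rider and other things:** the rider showed no movement in the scene and side pictures. The arm came near nothing else on the table, but I checked that only by eye in the views I took.

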